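Snap the speed-control board onto its barbed standoffs

TASK

Mount the green control board in the open drive housing: first lay it over the four barbed standoffs the way its holes fit, then press it down gently until every post has clicked through and the board sits fully home on all four shoulders. The plate under it floats on soft rubber mounts: never push so hard that it is driven down onto its stops. Let go at the end, and leave the wrench, the felt wheel, the bottle and the screwdriver where they are.

Things in the scene. Friction and masses are not known exactly. Their poses are not given: they have to be found in the camera images.
- board: Control board: rigid dark green circuit board 160 (x) x 110 (y) x 3 mm, about 0.25 kg. Origin: centre of its underside, z up, x along its length. Four round 10 mm holes: two 86 mm apart at the -x end, two 60 mm apart at the +x end, so it fits one way only. Beside the sink: two black capacitors, 14 mm across, 14 mm high, at x -64, y +/-12 mm. Starts flat on the black rubber mat, 4 mm thick.
- sink_top (a point): Centre of the top of the finned aluminium heat sink in the middle of the board, 29 mm above the underside (26 mm above the board's top). The sink is 50 mm (board x) x 34 mm (board y): grip it across the 34 mm.
- terminal (a point): Centre of the top of the grey terminal block, at x 68, y 0 mm on the board, 15 mm above the underside; 12 mm (x) x 30 mm (y). It marks the board's +x end, where the holes are closer together.
- housing: Open dark steel case on the bench, 220 (x) x 175 (y) mm, walls 22 mm high; fixed. Origin: centre of its underside. A black cable gland sticks out of its +x wall, the end of the closer pair of standoffs. The mounting plate lies inside.
- plate_mid (a point): Centre of the underside of the dark steel mounting plate, 195 (x) x 158 (y) x 3 mm, 24 mm above the bench when unloaded. It carries four white snap standoffs; its x points to the pair that is closer together.
- plate (a joint): How far the mounting plate has sunk on its four soft rubber mounts, m: 0 unloaded, straight down, level, about 1 mm per 1.8 N of load on it (the board's weight alone: 1 to 2 mm), stopped hard at 16 mm (29 N). So the height at which a post clicks depends on the load.
- post_a (a point): Shoulder centre of the standoff at (-68, 43) mm on the plate, wide end, +y side; takes hole_a. Each standoff: body 16 mm across; its flat top, the shoulder, 17 mm above the plate's underside, is where the board rests. From it rises a pin 7.2 mm across, 16 mm tall, the top 5 mm tapered.
- post_b (a point): Shoulder centre of the standoff at (-68, -43) mm, wide end, -y side; takes hole_b. Each pin has two sprung barbs on its plate +x and -x sides, 14 mm across over both at 4.2 mm above the shoulder, sloping in to 7 mm at 9.5 mm above it. A board laid over the pins rests on them, underside about 7 mm above the shoulders.
- post_c (a point): Shoulder centre of the standoff at (68, 30) mm, narrow end, +y side; takes hole_c. Pushing the board past one standoff's barbs takes roughly 6 to 9 N at that standoff; then they snap out over the board and the force drops. The board does not bend: pressing a corner first lifts the opposite one, and the last two posts go through together (twice the force); all four at once is too much.
- post_d (a point): Shoulder centre of the standoff at (68, -30) mm, narrow end, -y side; takes hole_d.
- hole_a (a point): Centre of the hole at (-68, 43) mm on the board, at its underside; goes over post_a. Height above post_a: 0 when seated, about 7 mm when resting on the barbs. Bare board to press on with closed fingertips lies 22 mm from it along the board's x towards the middle.
- hole_b (a point): Centre of the hole at (-68, -43) mm on the board, at its underside; goes over post_b. Height above post_b: 0 when seated, about 7 mm when resting on the barbs. Bare board to press on with closed fingertips lies 22 mm from it along the board's x towards the middle.
- hole_c (a point): Centre of the hole at (68, 30) mm on the board, at its underside; goes over post_c. Height above post_c: 0 when seated, about 7 mm when resting on the barbs. Bare board to press on with closed fingertips lies 22 mm from it along the board's x towards the middle.
- hole_d (a point): Centre of the hole at (68, -30) mm on the board, at its underside; goes over post_d. Height above post_d: 0 when seated, about 7 mm when resting on the barbs. Bare board to press on with closed fingertips lies 22 mm from it along the board's x towards the middle.
- wrench: Bystander: steel adjustable wrench, 185 mm long, 12 mm high, lying on the bench; origin under its middle.
- wheel: Bystander: grey felt polishing wheel, 80 mm across, 22 mm thick, lying flat; origin at the centre of its underside.
- oil: Bystander: white oil bottle, 44 mm across, 110 mm tall, standing; origin at the centre of its underside.
- driver: Bystander: screwdriver with black handle, 200 mm long, 26 mm high, lying on the bench; origin under its middle.
Mind the look-alikes: they are no part of the job. Of the things like the board, leave any that is white; of the rest the smaller one is meant.

How it is judged:
On the way:
1. the board is laid over the standoffs, all four pins in their holes (within 4 mm sideways, underside 3 to 13 mm above the shoulders), before it is pressed home (z of hole_a in the frame of post_a between 0.003 and 0.013 m and horizontal distance between hole_a and post_a below 0.004 m and z of hole_b in the frame of post_b between 0.003 and 0.013 m and horizontal distance between hole_b and post_b below 0.004 m and z of hole_c in the frame of post_c between 0.003 and 0.013 m and horizontal distance between hole_c and post_c below 0.004 m and z of hole_d in the frame of post_d between 0.003 and 0.013 m and horizontal distance between hole_d and post_d below 0.004 m), for 0.1 s.
At the end, for the whole second after the job is handed in: All four holes are down on the shoulders of their own standoffs (within 1.5 mm in height and 3 mm sideways), past the barbs, and the board lies still, released (z of hole_a in the frame of post_a between -0.002 and 0.0015 m and horizontal distance between hole_a and post_a below 0.003 m and z of hole_b in the frame of post_b between -0.002 and 0.0015 m and horizontal distance between hole_b and post_b below 0.003 m and z of hole_c in the frame of post_c between -0.002 and 0.0015 m and horizontal distance between hole_c and post_c below 0.003 m and z of hole_d in the frame of post_d between -0.002 and 0.0015 m and horizontal distance between hole_d and post_d below 0.003 m and linear speed of board below 0.02 m/s and angular speed of board below 0.1 rad/s); the robot touches nothing.
It fails at once if the mounting plate is driven down onto its stops (sinks by more than 15 mm) (value of joint plate above 0.015 m).
It fails at once if the wrench is moved by more than 30 mm (distance of wrench from where it was at the start of the episode above 0.03 m).
It fails at once if the wheel is moved by more than 30 mm (distance of wheel from where it was at the start of the episode above 0.03 m).
It fails at once if the oil is moved by more than 30 mm (distance of oil from where it was at the start of the episode above 0.03 m).
It fails at once if the driver is moved by more than 30 mm (distance of driver from where it was at the start of the episode above 0.03 m).
It also fails if it takes over 59 s, if anything falls off the work surface, if the arm or the gripper's body presses on something with over 40 N, if the wrist force passes 120 N, or if a joint passes its speed limit or range.

ROBOT

A 6-joint arm with a two-finger parallel gripper is mounted at the origin on the work surface. World frame = base frame: x ahead of the robot, y to its left, z up, the work surface at z = 0. Lengths are in m, angles in rad, forces in N, time in s.
With the tool pointing down it reaches from about 0.225 to 0.875 m from the base axis. Payload 3.4 kg.
Tool frame: the origin (TCP) lies midway between the tips of the shut fingers; the grasp point (between the pads) lies 19 mm behind it (manip.pinch_z is the distance from the TCP to the grasp point, in m); z points along the fingers, y is the line along which they close (so a half turn about z gives the same grasp; the last joint's range is limited). The gripper opens to 85 mm and grips with 20 to 120 N. Pads are 22 mm wide; open, the fingers measure 114 mm over their backs; the gripper's body (76 mm by 85 mm) begins 54 mm behind the grasp point. The pads swing forward as they close: fully open they stand 13 mm farther back than shut.
Start: joints at [1.213, 0.276, 1.505, -0, 1.361, -0.121], TCP at [0.135, 0.559, 0.231] pointing down, gripper open.
Joint ranges: [-2.89, 2.89], [-0.75, 2.08], [0.22, 2.7], [-1.18, 4.32], [0.11, 2.71], [-2.7, 2.7]. Speed limits (rad/s): [2.57, 2.57, 3.14, 3.14, 3.14, 3.14].

INTERFACE

Orientations are given as a unit quaternion [w, x, y, z].
In Python, from rig import manip gives the robot as it stands.
- The arm moves only by the tool carry_out, never from a script. Its arguments are lists of equal length, an entry for each row: "delta_pos": the shift along the tool's x, y, z scaled (see below), a list of three; "turn": the turn, a rotation vector about the tool's x, y, z scaled (see below), a list of three; "claw": the closure, from -1 (fully open) to 1 (shut). A call has 1 to 12 rows; each row is the pose to reach, as a shift and turn from the pose commanded when the call began, along the tool's axes at that moment; what a row does not reach only later rows make up. The controller multiplies each number of a shift by 400 mm and each number of a turn by 30 degrees. A row lasts 1/10 s, in which the tool goes at most 50 mm and 8.59 degrees, less where a joint would pass 70% of its speed; a pose out of reach is approached as far as the arm can. A call with a number of a shift or a turn outside -1 to 1 is refused whole. A call with a gripper value outside its range is refused whole. The fingers move at their own pace and stop on an object; "force" is the grip in N (left out, the last holds). Time passes only in rows, so rows that repeat a pose let the fingers close. It gives the time, the measured TCP pose, the force, the opening and the grip force at its end, in the units of the state.
- manip.get_state(): the state, without advancing time (a new reading comes with each control period).
- manip.get_image(name): name is "side" or "top" or "wrist"; returns a dict with "image" (420x560x3 uint8, red, green, blue), "z_map" (420x560 float32, m along the optical axis (not along the pixel's ray), 0 where there is no reading), "fx", "fy", "cx", "cy" (pixels), "world_to_cam" (4x4, takes a point from world to camera coordinates). Camera axes: x right, y down, z forward; pixel columns grow to the right and rows downward; lengths in m; the calibration is good to about 2 mm. A picture is of the moment at which its call begins.
- manip.sign_off(): hands the job in; it is judged then, once.
Trained networks look in the newest picture that a camera, given by its name, has taken for a name from the list of things; names that differ only in an ending like _2 or _b are one class to them, and where a whole thing is asked for, a point or a joint stands for the part that bears it (a point fixed in the world has none). Each returns a list of dicts, best first, with "score" (0 to 1); they miss things now and then, are a little off and sometimes report something else, mostly with a low value. They report only what shows in the picture. A call takes as long as a camera call. They do not tell look-alikes from the thing itself.
- manip.spot_in(camera, query): "point" ([x, y, z] in m, in world coordinates, good to about 4 mm: the middle of the surface that is visible of it).
- manip.place_of(camera, query): "point" ([x, y, z] in m, in world coordinates, good to about 4 mm: a listed point, or the origin of a listed thing).
The state is a dict: "clock": time; "qpos": joint angles; "qd": joint speeds; "effort": joint torques, N m; "position": TCP position; "ee_rot": TCP orientation; "contact_force": force on the tool from outside, world axes, zero at the start; "moment": the same for the moment, N m; "width": finger opening in m; "gripper_force": force on a finger pad.
Only numpy, scipy, OpenCV 4.12 (cv2) and the standard library are available. Lean on these libraries where they do the work, as an engineer would, in place of code of your own. Each camera call takes 0.05 s, during which the arm holds its last target. There are 200 camera calls.

## Working session

There is one attempt and no reset: what is moved stays moved. The work goes in short steps, Python scripts to look and compute and a tool call to move; the robot and the scene stay as the last step left them, time stands still between calls to the robot, and variables do not carry over. Pictures are saved under pics/ and viewed, at most 10 in all, crops included, and the job is handed in when it is done.

Besides the shell and the picture viewer there is one more tool, called after "Emit:" by a JSON object that holds its "op" and its "data", one argument or row to a line. carry_out: Moves the arm, as the interface text tells. Shifts and turns lie within -1 to 1; 1 stands for 400 mm of shift or 30 degrees of turn. Its arguments: {"type":"object","properties":{"delta_pos":{"type":"array","items":{"type":"array","items":{"type":"number","minimum":-1,"maximum":1}}},"turn":{"type":"array","items":{"type":"array","items":{"type":"number","minimum":-1,"maximum":1}}},"claw":{"type":"array","items":{"type":"number"}},"force":{"type":"number"}},"required":["delta_pos","turn","claw"]}

```bash
mkdir -p pics; cat > h.py <<'E'
from rig import manip
import numpy as np, cv2
def save(cam,fn):
    d=manip.get_image(cam); cv2.imwrite('pics/'+fn,d['image'][:,:,::-1]); return d
def pts(d):
    z=d['z_map'];v,u=np.indices(z.shape)
    c=np.stack([(u-d['cx'])/d['fx']*z,(v-d['cy'])/d['fy']*z,z],-1)
    T=np.linalg.inv(d['world_to_cam']); return c@T[:3,:3].T+T[:3,3]
def proj(d,p):
    q=d['world_to_cam'][:3]@np.append(p,1); return q[0]/q[2]*d['fx']+d['cx'],q[1]/q[2]*d['fy']+d['cy']
E
python3 - <<'E'
from h import *
d=save('top','top1.png'); 
for n in ['board','sink_top','terminal','housing','plate_mid','post_a','post_c','hole_a','hole_c','wrench','wheel','oil','driver']:
    print(n,[(np.round(r['point'],3),round(r['score'],2),np.round(proj(d,r['point']))) for r in manip.place_of('top',n)][:5])
print(manip.get_state())
E
```

```text
board [(array([0.288, 0.425, 0.   ]), 0.88, array([129., 324.])), (array([0.492, 0.179, 0.   ]), 0.87, array([230., 241.])), (array([ 0.822,  0.166, -0.002]), 0.69, array([236., 117.]))]
sink_top [(array([0.283, 0.427, 0.042]), 0.96, array([123., 328.])), (array([0.821, 0.172, 0.028]), 0.91, array([233., 113.])), (array([ 0.502, -0.162,  0.024]), 0.73, array([365., 234.])), (array([0.494, 0.178, 0.031]), 0.7, array([229., 239.])), (array([ 0.748, -0.307, -0.001]), 0.35, array([414., 143.]))]
terminal [(array([0.229, 0.505, 0.02 ]), 0.64, array([ 92., 350.])), (array([0.769, 0.209, 0.017]), 0.63, array([218., 134.])), (array([0.556, 0.159, 0.017]), 0.62, array([237., 215.]))]
housing [(array([ 0.501, -0.16 ,  0.004]), 0.66, array([362., 236.])), (array([0.535, 0.433, 0.001]), 0.23, array([130., 224.]))]
plate_mid [(array([ 0.502, -0.16 ,  0.025]), 0.56, array([364., 235.])), (array([ 0.566, -0.13 ,  0.043]), 0.24, array([352., 209.]))]
post_a [(array([ 0.434, -0.207,  0.043]), 0.89, array([385., 261.])), (array([ 0.568, -0.13 ,  0.042]), 0.82, array([352., 208.])), (array([ 0.572, -0.
[... 1318 characters left out ...]
': 0.7, 'qpos': array([ 1.21300540e+00,  2.75857592e-01,  1.50485978e+00, -9.41679189e-06,
        1.36067964e+00, -1.20966702e-01]), 'qd': array([ 3.57068174e-05,  1.52230807e-03, -6.23207677e-04,  6.23137190e-04,
        1.17203133e-03, -2.86710449e-04]), 'effort': array([-4.82727610e-04, -4.16506577e+01, -2.46054411e+01, -2.61453797e-04,
        3.64252799e-05,  2.61204588e-05]), 'position': array([0.13491434, 0.55900605, 0.23136828]), 'ee_rot': array([2.76663947e-05, 1.18134615e-01, 9.92997585e-01, 9.39377329e-05]), 'contact_force': array([-0.14625846,  0.3629358 , -0.28037754]), 'moment': array([-0.0215507 , -0.02815897,  0.04229841]), 'gripper_force': 0.0, 'width': 0.08545464333926536}
```

View pics/top1.png

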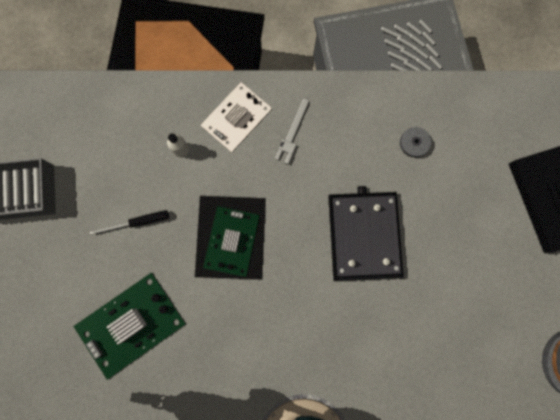

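Emit:
{"op": "carry_out", "data": {
  "delta_pos": [
    [-1,-0.7,0],
    [-1,-0.7,0],
    [-1,-0.7,0],
    [-1,-0.7,0],
    [-1,-0.7,0],
    [-1,-0.7,0],
    [-1,-0.7,0],
    [-1,-0.7,0],
    [-1,-0.7,0],
    [-1,-0.7,0],
    [-1,-0.7,0],
    [-1,-0.7,0]
  ],
  "turn": [
    [0,0,0],
    [0,0,0],
    [0,0,0],
    [0,0,0],
    [0,0,0],
    [0,0,0],
    [0,0,0],
    [0,0,0],
    [0,0,0],
    [0,0,0],
    [0,0,0],
    [0,0,0]
  ],
  "claw": [-1,-1,-1,-1,-1,-1,-1,-1,-1,-1,-1,-1],
  "force": 30
}}

```text
clock: 1.9
position: [0.4582, 0.1925, 0.2311]
ee_rot: [-0.0, 0.119, 0.993, 0.0]
contact_force: [-0.5, 1.0, -0.3]
width: 0.0855
gripper_force: 0.0
```

```bash
python3 - <<'E'
from h import *
d=save('wrist','w1.png'); print(np.linalg.inv(d['world_to_cam']).round(3))
for n in ['board','sink_top','terminal','hole_a','post_a']:
    print(n,[(np.round(r['point'],4),round(r['score'],2),np.round(proj(d,r['point']))) for r in manip.place_of('wrist',n)][:6])
s=manip.get_state();print(s['clock'],s['position'],s['ee_rot'])
E
```

```text
[[ 0.237  0.938  0.254  0.394]
 [ 0.972 -0.229 -0.062  0.209]
 [ 0.     0.262 -0.965  0.374]
 [ 0.     0.     0.     1.   ]]
board [(array([0.492 , 0.1775, 0.0044]), 0.75, array([273., 209.])), (array([0.5522, 0.134 , 0.0045]), 0.46, array([252., 258.]))]
sink_top [(array([0.494 , 0.1738, 0.0359]), 0.84, array([269., 218.]))]
terminal [(array([0.5557, 0.1628, 0.0181]), 0.85, array([273., 260.]))]
hole_a [(array([0.5512, 0.1322, 0.0054]), 0.94, array([251., 258.])), (array([ 3.902e-01,  3.770e-01, -3.000e-04]), 0.88, array([416.,  88.])), (array([0.5633, 0.193 , 0.0019]), 0.79, array([296., 255.])), (array([ 4.121e-01,  1.465e-01, -4.000e-04]), 0.76, array([233., 153.])), (array([0.4319, 0.2321, 0.0019]), 0.63, array([304., 153.]))]
post_a [(array([ 0.5705, -0.1958,  0.0433]), 0.89, array([ 10., 338.])), (array([ 0.4291, -0.1283,  0.0384]), 0.75, array([ 10., 226.]))]
2.2 [0.45725322 0.19398176 0.23145092] [1.84645665e-05 1.17108605e-01 9.93119100e-01 1.63487450e-04]
```

View pics/w1.png

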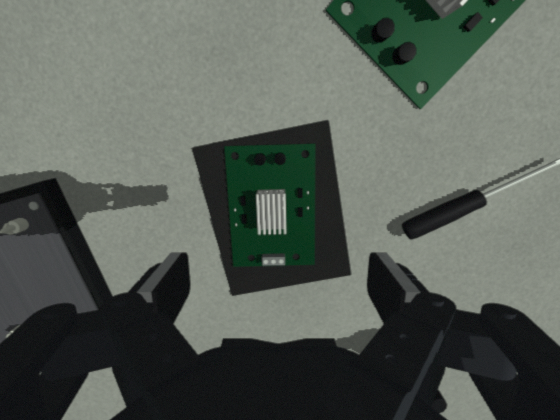

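```bash
cat >> h.py <<'E'
def board_pose(d, zlo=0.003,zhi=0.012, near=(0.49,0.178), ref=None):
    P=pts(d); im=d['image'].astype(int)
    g=(im[...,1]>im[...,0]+12)&(im[...,1]>im[...,2]+8)&(d['z_map']>0)&(np.hypot(P[...,0]-near[0],P[...,1]-near[1])<0.12)
    q=P[g]; q=q[(q[:,2]>zlo)&(q[:,2]<zhi)]
    r=cv2.minAreaRect((q[:,:2]*1000).astype(np.float32)); return r,np.median(q[:,2]),len(q)
E
python3 - <<'E'
from h import *
d=manip.get_image('wrist'); print(board_pose(d))
P=pts(d); m=(np.abs(P[...,2]-0.035)<0.008)&(np.hypot(P[...,0]-.493,P[...,1]-.177)<.06)
print(P[m].mean(0),cv2.minAreaRect((P[m][:,:2]*1000).astype(np.float32)),P[m][:,2].max())
d=manip.get_image('top'); print(board_pose(d))
P=pts(d); m=(P[...,2]>0.012)&(P[...,2]<.03)&(np.hypot(P[...,0]-.502,P[...,1]+.16)<.18)
print(cv2.minAreaRect((P[m][:,:2]*1000).astype(np.float32)))
E
```

```text
(((490.8958435058594, 176.2412109375), (112.2807846069336, 162.0375518798828), 77.90970611572266), np.float64(0.00738049746995581), 8360)
[0.4892119  0.17668017 0.03305074] ((490.3230895996094, 176.68557739257812), (33.57819747924805, 51.017005920410156), 76.8668212890625) 0.03551128753348087
(((490.94500732421875, 173.2906494140625), (107.59223937988281, 162.68734741210938), 77.45142364501953), np.float64(0.006559368559395318), 944)
((509.468994140625, -165.22637939453125), (238.41770935058594, 176.60520935058594), 1.9828723669052124)
```

```bash
python3 - <<'E'
from h import *
d=manip.get_image('wrist');P=pts(d).reshape(-1,3); a=np.deg2rad(-12.4);R=np.array([[np.cos(a),np.sin(a)],[-np.sin(a),np.cos(a)]])
q=(P[:,:2]-[.4907,.1765])@R.T
for x0 in range(-84,84,8):
    print(x0,[ (lambda z: round(1000*np.percentile(z,90)) if len(z)>3 else -9)(P[(abs(q[:,0]*1000-x0-4)<4)&(abs(q[:,1]*1000-y0-4)<4),2]) for y0 in range(-56,56,8)])
s=manip.get_state();print(s['position'])
v=np.array([.4905,.1765,.010])-s['position'];import scipy.spatial.transform as t
w=s['ee_rot'];print(t.Rotation.from_quat(np.r_[w[1:],w[0]]).inv().apply(v)/.4)
E
```

```text
-84 [8, 8, 8, 8, 8, 8, 8, 9, 8, 9, 8, 8, 9, 8]
-76 [8, 8, 8, 8, 9, 22, 9, 9, 22, 9, 8, 9, 8, 8]
-68 [9, 8, 8, 8, 22, 22, 22, 22, 22, 22, 8, 8, 8, 8]
-60 [9, 9, 9, 315, 323, 332, 335, 335, 22, 335, 334, 330, 320, 313]
-52 [321, 324, 301, 314, 329, 330, 317, 327, 328, 326, 315, 330, 328, 310]
-44 [321, 318, 282, 313, 8, 8, 8, 8, 8, 8, 9, 9, 313, 313]
-36 [313, 299, 303, 313, 8, 8, 9, 9, 8, 8, 8, 8, 313, 312]
-28 [310, 298, 305, 8, 10, 34, 33, 33, 34, 31, 8, 12, 8, 306]
-20 [8, 8, 12, 8, 33, 34, 34, 34, 34, 33, 8, 12, 8, 8]
-12 [8, 9, 12, 8, 33, 34, 34, 34, 33, 33, 8, 8, 8, 8]
-4 [8, 8, 8, 8, 8, 34, 34, 34, 34, 33, 8, 12, 8, 8]
4 [8, 8, 12, 8, 21, 34, 33, 34, 34, 33, 8, 12, 8, 8]
12 [8, 8, 12, 8, 33, 34, 34, 34, 34, 33, 8, 8, 8, 8]
20 [8, 8, 8, 8, 9, 34, 33, 33, 34, 9, 8, 8, 8, 9]
28 [8, 9, 8, 8, 9, 8, 8, 8, 8, 8, 8, 9, 8, 8]
36 [8, 8, 8, 9, 8, 8, 8, 8, 8, 8, 8, 8, 8, 8]
44 [8, 8, 8, 8, 8, 8, 8, 8, 8, 8, 8, 8, 8, 8]
52 [8, 8, 8, 8, 8, 8, 8, 8, 8, 8, 8, 8, 8, 8]
60 [8, 8, 8, 8, 8, 20, 20, 20, 20, 8, 8, 8, 8, 8]
68 [8, 8, 8, 8, 8, 20, 20, 20, 20, 8, 8, 8, 8, 8]
76 [7, 8, 8, 8, 8, 5, 5, 5, 4, 8, 7, 8, 8, 8]
[0.45762845 0.19358662 0.23142153]
[-0.08980946 -0.02247379  0.55356039]
```

Emit:
{"op": "carry_out", "data": {
  "delta_pos": [
    [-0.09,-0.022,0.12],
    [-0.09,-0.022,0.24],
    [-0.09,-0.022,0.36],
    [-0.09,-0.022,0.46],
    [-0.09,-0.022,0.543],
    [-0.09,-0.022,0.543],
    [-0.09,-0.022,0.543]
  ],
  "turn": [
    [0,0,-0.04],
    [0,0,-0.04],
    [0,0,-0.04],
    [0,0,-0.04],
    [0,0,-0.04],
    [0,0,-0.04],
    [0,0,-0.04]
  ],
  "claw": [-1,-1,-1,-1,-1,-1,-1],
  "force": 30
}}

```text
clock: 3.05
position: [0.4912, 0.1763, 0.0143]
ee_rot: [-0.0, 0.108, 0.994, -0.0]
contact_force: [-0.2, 0.6, -0.1]
width: 0.0856
gripper_force: 0.0
```

Emit:
{"op": "carry_out", "data": {
  "delta_pos": [
    [0,0,0],
    [0,0,0],
    [0,0,0],
    [0,0,0],
    [0,0,0],
    [0,0,0],
    [0,0,0],
    [0,0,0],
    [0,0,0],
    [0,0,0]
  ],
  "turn": [
    [0,0,0],
    [0,0,0],
    [0,0,0],
    [0,0,0],
    [0,0,0],
    [0,0,0],
    [0,0,0],
    [0,0,0],
    [0,0,0],
    [0,0,0]
  ],
  "claw": [1,1,1,1,1,1,1,1,1,1],
  "force": 40
}}

```text
clock: 4.05
position: [0.4919, 0.1762, 0.0155]
ee_rot: [0.001, 0.108, 0.994, 0.0]
contact_force: [0.0, -0.4, 6.6]
width: 0.0331
gripper_force: 41.7
```

Emit:
{"op": "carry_out", "data": {
  "delta_pos": [
    [0,0,-0.06],
    [0,0,-0.15],
    [0,0,-0.27],
    [0,0,-0.39],
    [0,0,-0.45],
    [-0.06,-0.12,-0.45],
    [-0.09,-0.24,-0.45],
    [-0.097,-0.36,-0.45],
    [-0.097,-0.44,-0.45],
    [-0.097,-0.44,-0.45],
    [-0.097,-0.44,-0.45]
  ],
  "turn": [
    [0,0,0],
    [0,0,0],
    [0,0,0],
    [0,0,0],
    [0,0,0],
    [0,0,-0.15],
    [0,0,-0.3],
    [0,0,-0.42],
    [0,0,-0.48],
    [0,0,-0.48],
    [0,0,-0.48]
  ],
  "claw": [1,1,1,1,1,1,1,1,1,1,1]
}}

```text
clock: 5.15
position: [0.4907, -0.0046, 0.1939]
ee_rot: [-0.0, -0.016, 1.0, 0.001]
contact_force: [-0.1, 1.0, -3.1]
width: 0.033
gripper_force: 41.0
```

```bash
python3 - <<'E'
from h import *
d=save('wrist','w2.png'); 
for n in ['board','hole_a','post_a','plate_mid','housing','sink_top','terminal']:
    print(n,[(np.round(r['point'],4),round(r['score'],2),np.round(proj(d,r['point']))) for r in manip.place_of('wrist',n)][:6])
s=manip.get_state();print(s)
print(board_pose(d,0.14,0.25,s['position'][:2]))
E
```

```text
board [(array([ 0.4909, -0.0056,  0.1843]), 0.68, array([275., 251.]))]
hole_a [(array([ 0.5585, -0.0324,  0.1838]), 0.92, array([228., 351.])), (array([0.4231, 0.0342, 0.1836]), 0.77, array([359., 127.])), (array([ 0.4205, -0.0479,  0.1821]), 0.77, array([194., 116.])), (array([7.946e-01, 2.350e-01, 3.000e-04]), 0.71, array([438., 401.])), (array([0.754 , 0.1881, 0.002 ]), 0.55, array([410., 378.]))]
post_a [(array([ 0.4313, -0.127 ,  0.0389]), 0.97, array([153., 129.])), (array([ 0.4349, -0.2135,  0.0439]), 0.96, array([ 60., 130.])), (array([ 0.5712, -0.1979,  0.044 ]), 0.94, array([ 95., 262.])), (array([ 0.5651, -0.129 ,  0.0396]), 0.8, array([160., 257.]))]
plate_mid [(array([ 0.4993, -0.1634,  0.0209]), 0.77, array([131., 193.]))]
housing [(array([ 0.5002, -0.1645,  0.0016]), 0.6, array([138., 190.]))]
sink_top [(array([ 0.49  , -0.0044,  0.2107]), 0.84, array([277., 272.]))]
terminal [(array([ 0.4928, -0.006 ,  0.1827]), 0.72, array([274., 253.])), (array([0.7716, 0.2082, 0.0159]), 0.53, array([428., 397.]))]
{'clock': 5.55, 'qpos': array([-1.48945135e-01,  1.75554828e-01,  1.73760366e+00,  1.85983702e-04,
        1.22843415e+00, -1.75668661e+00]), 'qd': array([-6.34822656e-03,  9.35112581e-05,  5.49176982e-04, -3.65200816e-03,
       -1.52540961e-03, -1.51355120e-03]), 'effort': array([-3.04534755e-03, -3.53647721e+01, -2.41406822e+01,  3.69305726e-04,
        3.27045447e-03,  1.20858695e-03]), 'position': array([ 0.49128716, -0.00347924,  0.19405795]), 'ee_rot': array([ 1.46026210e-05, -1.84403116e-02,  9.99829959e-01,  8.63692532e-05]), 'contact_force': array([-0.19405269,  0.19430312, -3.2481161 ]), 'moment': array([-0.0633692 ,  0.03156505, -0.01187006]), 'gripper_force': 40.990952253341675, 'width': 0.03308247282568583}
(((479.9302673339844, -4.011875152587891), (140.5045928955078, 110.80307006835938), 1.9290120601654053), np.float64(0.18594980726143678), 31950)
```

View pics/w2.png

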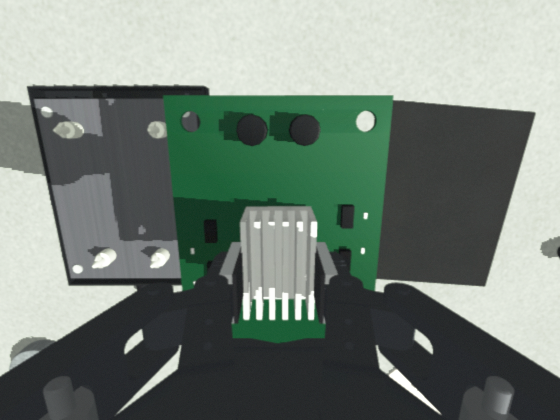

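```bash
cat >> h.py <<'E'
POST=np.array([[-68,43],[-68,-43],[68,30],[68,-30]])/1000.
def fit(W,L=POST):
    a,b=L.mean(0),W.mean(0); U,S,V=np.linalg.svd((L-a).T@(W-b)); R=(U@V).T
    return b-R@a, np.degrees(np.arctan2(R[1,0],R[0,0])), np.linalg.norm((L-a)@R.T+b-W,axis=1)
def ray(d,u,v,z):
    T=np.linalg.inv(d['world_to_cam']); r=T[:3,:3]@np.array([(u-d['cx'])/d['fx'],(v-d['cy'])/d['fy'],1]); return T[:3,3]+r*(z-T[2,3])/r[2]
def posts(d,zlo,zhi,off=0):
    P=pts(d); C=np.array([.5006,-.167]); a=np.deg2rad(2.5); R=np.array([[np.cos(a),-np.sin(a)],[np.sin(a),np.cos(a)]])
    o=[];n=[]
    for l in POST:
        c=C+R@l; m=(np.hypot(P[...,0]-c[0],P[...,1]-c[1])<.016)&(P[...,2]>zlo)&(P[...,2]<zhi)
        q=P[m]; n.append((len(q), np.round(q[:,2].max()*1000) if len(q) else 0)); o.append((q[:,:2].min(0)+q[:,:2].max(0))/2 if len(q) else [np.nan]*2)
    return np.array(o),n
E
python3 - <<'E'
from h import *
np.set_printoptions(precision=4,suppress=True)
for cam in ['wrist','top','side']:
    d=manip.get_image(cam); print(cam,d['fx'])
    for z in [(.034,.046),(.044,.065)]:
        o,n=posts(d,*z); print(z,o.tolist(),n)
        k=~np.isnan(o[:,0]); 
        if k.sum()>2: print(fit(o[k],POST[k]))
d=manip.get_image('wrist'); im=d['image'].astype(int)
g=(im[...,1]>im[...,0]+12)&(im[...,1]>im[...,2]+8)
for u,v in [(190,121),(366,121)]:
    m=np.zeros(g.shape,np.uint8); m[v-18:v+19,u-18:u+19]=~g[v-18:v+19,u-18:u+19]
    N,l,st,ce=cv2.connectedComponentsWithStats(m); i=l[v,u]; c=st[i][:2]+(st[i][2:4]-1)/2; print(st[i],c,ray(d,*c,.186))
E
```

```text
wrist 297.57445344592054
(0.034, 0.046) [[0.4310718031268381, -0.12231213789524945], [0.4342468528612128, -0.2064171519481922], [0.5668873142197238, -0.13135031973011874], [0.5693506183475038, -0.1912907835089876]] [(146, np.float64(46.0)), (206, np.float64(46.0)), (143, np.float64(46.0)), (155, np.float64(46.0))]
(array([ 0.5004, -0.1628]), np.float64(1.5005352708113446), array([0.0007, 0.0014, 0.0007, 0.0003]))
(0.044, 0.065) [[0.43106047908233674, -0.1226460974099399], [0.4342469482006758, -0.20823058511514372], [0.5664862121850647, -0.13145098781819659], [0.5687764878458098, -0.19066290397379332]] [(113, np.float64(58.0)), (145, np.float64(58.0)), (86, np.float64(58.0)), (104, np.float64(58.0))]
(array([ 0.5001, -0.1632]), np.float64(1.927933438426445), array([0.0003, 0.0007, 0.0008, 0.0004]))
top 469.17281650067656
(0.034, 0.046) [[0.43093549846643864, -0.11816155895993527], [0.4336790734597454, -0.21052588565722566], [nan, nan], [0.567176899647597, -0.19466890591316777]] [(5, np.float64(42.0)), (25, np.float64(46.0)), (0, 0), (10, np.float64(45.0))]
(array([ 0.4999, -0.1644]), 
[... 480 characters left out ...]
p.float64(45.0)), (26, np.float64(46.0)), (25, np.float64(46.0)), (25, np.float64(45.0))]
(array([ 0.4989, -0.168 ]), np.float64(2.1032385787582704), array([0.0008, 0.0011, 0.001 , 0.0009]))
(0.044, 0.065) [[0.4302763101623396, -0.12668955114360198], [0.4328558648614874, -0.21263869837328525], [0.5661148841241896, -0.1353168788642044], [0.5693437780027383, -0.19432563666592367]] [(13, np.float64(57.0)), (16, np.float64(56.0)), (13, np.float64(56.0)), (12, np.float64(57.0))]
(array([ 0.4996, -0.1672]), np.float64(2.0688759250767057), array([0.0001, 0.0004, 0.0007, 0.0008]))
[182 112  18  20 270] [190.5 121.5] [ 0.4241 -0.0485  0.186 ]
[357 111  18  20 275] [365.5 120.5] [0.4206 0.0369 0.186 ]
```

Emit:
{"op": "carry_out", "data": {
  "delta_pos": [
    [-0.06,-0.1,0],
    [-0.13,-0.2,0],
    [-0.2,-0.32,0],
    [-0.26,-0.413,0],
    [-0.26,-0.413,0],
    [-0.26,-0.413,0]
  ],
  "turn": [
    [0,0,0],
    [0,0,0],
    [0,0,0],
    [0,0,0],
    [0,0,0],
    [0,0,0]
  ],
  "claw": [1,1,1,1,1,1]
}}

```text
clock: 6.35
position: [0.6011, -0.1666, 0.1931]
ee_rot: [-0.001, -0.017, 1.0, 0.001]
contact_force: [-0.9, 0.1, -3.2]
width: 0.033
gripper_force: 41.4
```

```bash
python3 - <<'E'
from h import *
np.set_printoptions(precision=4,suppress=True)
d=save('wrist','w3.png')
for z in [(.034,.046),(.044,.065)]:
    o,n=posts(d,*z); print(z,o.tolist(),n)
print(manip.get_state()['position'],board_pose(d,0.14,0.25,manip.get_state()['position'][:2]))
im=d['image'].astype(int)
g=((im[...,1]>im[...,0]+12)&(im[...,1]>im[...,2]+8))
for u,v in [(190,121),(366,121)]:
    m=np.zeros(g.shape,np.uint8); m[v-18:v+19,u-18:u+19]=~g[v-18:v+19,u-18:u+19]
    N,l,st,ce=cv2.connectedComponentsWithStats(m); i=l[v,u]; c=st[i][:2]+(st[i][2:4]-1)/2; print(st[i],c,ray(d,*c,.186))
E
```

```text
(0.034, 0.046) [[0.43316371006750914, -0.12350460621026205], [0.4361748818869986, -0.20899407281902832], [nan, nan], [nan, nan]] [(205, np.float64(46.0)), (201, np.float64(46.0)), (0, 0), (0, 0)]
(0.044, 0.065) [[0.43412792781726306, -0.12365008848065169], [0.4376271949097033, -0.20897215902929134], [nan, nan], [nan, nan]] [(87, np.float64(57.0)), (84, np.float64(57.0)), (0, 0), (0, 0)]
[ 0.6004 -0.1654  0.1933] (((590.379150390625, -166.18614196777344), (140.6670379638672, 111.1384048461914), 1.803503394126892), np.float64(0.185123265938711), 31828)
[182 112  18  20 272] [190.5 121.5] [ 0.5338 -0.2108  0.186 ]
[357 112  19  19 288] [366. 121.] [ 0.5308 -0.1256  0.186 ]
```

View pics/w3.png

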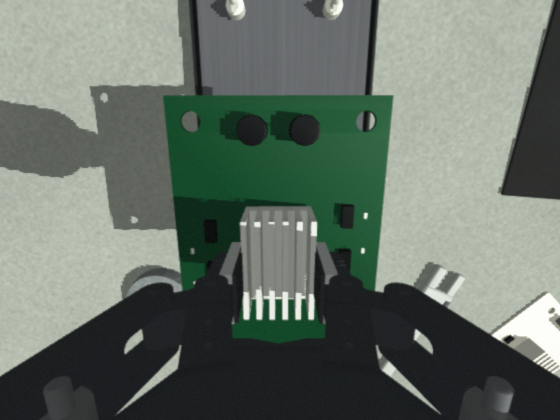

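Emit:
{"op": "carry_out", "data": {
  "delta_pos": [
    [0.12,0.014,0],
    [0.24,0.014,0],
    [0.247,0.014,0.05],
    [0.247,0.014,0.15],
    [0.247,0.014,0.23],
    [0.247,0.014,0.28],
    [0.247,0.014,0.28],
    [0.247,0.014,0.28]
  ],
  "turn": [
    [0,0,0],
    [0,0,0],
    [0,0,0],
    [0,0,0],
    [0,0,0],
    [0,0,0],
    [0,0,0],
    [0,0,0]
  ],
  "claw": [1,1,1,1,1,1,1,1]
}}

```text
clock: 7.2
position: [0.5019, -0.1627, 0.0828]
ee_rot: [0.0, -0.018, 1.0, 0.0]
contact_force: [-0.1, -0.6, -2.2]
width: 0.033
gripper_force: 41.3
```

```bash
python3 - <<'E'
from h import *
np.set_printoptions(precision=4,suppress=True)
d=manip.get_image('side'); w=manip.get_image('wrist')
for n in ['hole_a','post_a']:
    print(n,[(np.round(r['point'],4),round(r['score'],2)) for r in manip.place_of('wrist',n)][:6])
u,v=map(int,proj(d,[.5,-.165,.05])); print(u,v)
c=d['image'][max(0,v-75):v+75,max(0,u-100):u+100,::-1]; c=cv2.resize(c,None,fx=3,fy=3,interpolation=cv2.INTER_CUBIC)
x=w['image'][60:360,130:430,::-1]; x=cv2.resize(x,(450,450))
o=np.zeros((900,800,3),np.uint8)
cv2.imwrite('pics/s4.png',c); cv2.imwrite('pics/w4.png',w['image'][60:,100:460,::-1])
print(manip.get_state()['position'])
E
```

```text
hole_a [(array([ 0.4309, -0.2094,  0.07  ]), 0.97), (array([ 0.57  , -0.13  ,  0.0692]), 0.83), (array([ 0.4332, -0.1229,  0.0731]), 0.72), (array([ 0.5683, -0.1887,  0.0743]), 0.65)]
post_a [(array([ 0.4293, -0.1263,  0.0368]), 0.9), (array([ 0.4363, -0.2133,  0.0423]), 0.77)]
290 250
[ 0.5031 -0.1638  0.0837]
```

View pics/s4.png

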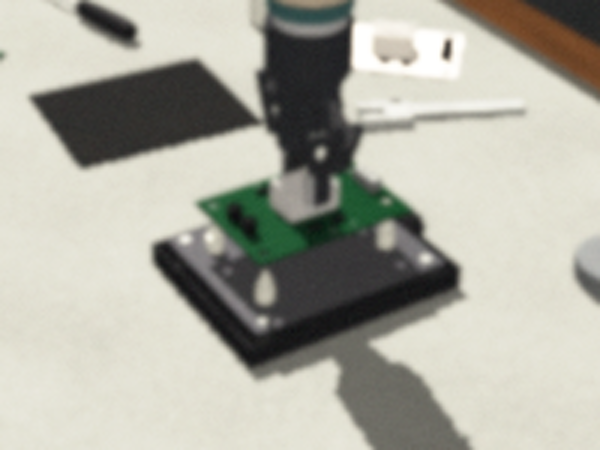

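View pics/w4.png

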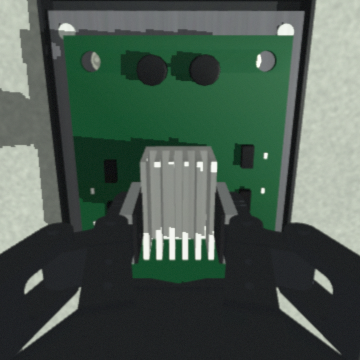

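```bash
cat >> h.py <<'E'
def holes(d,zt,guess=((190,121),(366,121)),r=18):
    im=d['image'].astype(int); P=pts(d); g=((im[...,1]>im[...,0]+12)&(im[...,1]>im[...,2]+8)); out=[]
    for u,v in guess:
        m=np.zeros(g.shape,np.uint8); m[v-r:v+r+1,u-r:u+r+1]=~g[v-r:v+r+1,u-r:u+r+1]
        N,l,st,ce=cv2.connectedComponentsWithStats(m); i=l[v,u]; c=st[i][:2]+(st[i][2:4]-1)/2
        h=ray(d,*c,zt); q=P[l==i]; k=q[(q[:,2]<zt-.006)&(q[:,2]>.036)]
        print(st[i],'hole',h[:2]*1000,'n',len(k),'pin mean',k.mean(0)*1000 if len(k) else 0,'min',k.min(0)*1000 if len(k) else 0,'max',k.max(0)*1000 if len(k) else 0)
E
python3 - <<'E'
from h import *
np.set_printoptions(precision=1,suppress=True)
d=manip.get_image('wrist'); holes(d,.073); print(manip.get_state()['position']*1000,board_pose(d,.05,.1,(.5,-.165)))
print([ (np.round(np.array(r['point'])*1000),r['score']) for r in manip.spot_in('wrist','post_a')])
E
```

```text
[182 111  18  21 279] hole [ 435.8 -209.1] n 79 pin mean [ 435.4 -212.8   49.3] min [ 431.1 -216.9   39.7] max [ 439.6 -208.6   58.7]
[357 111  18  20 296] hole [ 432.4 -122.3] n 50 pin mean [ 431.7 -118.7   46.7] min [ 428.1 -122.8   40.2] max [ 435.6 -116.1   57.8]
[ 502.9 -163.8   83.4] (((492.3677978515625, -163.47364807128906), (140.49972534179688, 110.91352844238281), 2.1114184856414795), np.float64(0.07560805647604801), 31765)
[(array([ 418., -173.,   26.]), 0.72)]
```

```bash
python3 - <<'E'
from h import *
np.set_printoptions(precision=1,suppress=True)
d=manip.get_image('wrist'); P=pts(d)
for nm,c in (('b',(.4358,-.2091)),('a',(.4324,-.1223))):
    for lo,hi in ((.055,.06),(.05,.055),(.045,.05)):
        q=P[(np.hypot(P[...,0]-c[0],P[...,1]-c[1])<.012)&(P[...,2]>lo)&(P[...,2]<hi)]*1000
        if len(q): print(nm,lo,len(q),q.mean(0),q.min(0),q.max(0))
    hh=ray(d,*{'b':(190.5,121),'a':(365.5,120.5)}[nm],.0755); print(hh*1000)
E
```

```text
b 0.055 40 [ 434.5 -209.6   56.8] [ 432.  -211.3   55.1] [ 436.8 -207.9   58.9]
b 0.05 21 [ 435.4 -211.5   53.1] [ 431.4 -212.9   50.3] [ 438.5 -209.6   54.9]
[ 435.4 -208.2   75.5]
a 0.055 10 [ 431.6 -122.2   56.9] [ 430.5 -123.    55.7] [ 432.6 -121.5   58.9]
a 0.05 11 [ 431.5 -120.9   53.7] [ 429.3 -121.6   52.3] [ 433.6 -120.3   54.9]
[ 432.1 -123.1   75.5]
```

Emit:
{"op": "carry_out", "data": {
  "delta_pos": [
    [0.0015,0,0.01],
    [0.0015,0,0.02],
    [0.0015,0,0.03],
    [0.0015,0,0.04],
    [0.0015,0,0.048],
    [0.0015,0,0.054],
    [0.0015,0,0.054],
    [0.0015,0,0.054]
  ],
  "turn": [
    [0,0,0],
    [0,0,0],
    [0,0,0],
    [0,0,0],
    [0,0,0],
    [0,0,0],
    [0,0,0],
    [0,0,0]
  ],
  "claw": [1,1,1,1,1,1,1,1]
}}

```text
clock: 8.35
position: [0.5016, -0.1637, 0.0605]
ee_rot: [0.0, -0.018, 1.0, 0.0]
contact_force: [0.0, -0.7, -2.8]
width: 0.0332
gripper_force: 41.4
```

```bash
python3 - <<'E'
from h import *
np.set_printoptions(precision=1,suppress=True)
d=manip.get_image('wrist'); P=pts(d); s=manip.get_state(); print(s['position']*1000,s['contact_force'],s['moment'])
print(board_pose(d,.03,.08,(.5,-.165)))
for nm,(u,v) in {'b':(190,121),'a':(366,121)}.items():
    W=P[v-12:v+13,u-12:u+13].reshape(-1,3); t=np.median(W[:,2]); q=W[W[:,2]>t+.002]*1000; lo=W[W[:,2]<t-.003]*1000
    print(nm,t,len(q),q.mean(0) if len(q) else 0,len(lo), ray(d,*{'b':(190.5,121),'a':(365.5,120.5)}[nm],t)*1000)
cv2.imwrite('pics/w5.png',cv2.resize(d['image'][90:160,160:400,::-1],None,fx=3,fy=3))
E
```

```text
[ 501.6 -163.7   60.6] [ 0.4 -0.4 -1.9] [-0.1 -0.   0. ]
(((490.94830322265625, -163.2193145751953), (140.82135009765625, 111.10784912109375), 2.125856637954712), np.float64(0.05249726163070141), 31800)
b 0.05259304867054604 99 [ 434.4 -207.6   60.7] 79 [ 434.2 -208.1   52.6]
a 0.052616566634994505 99 [ 431.6 -124.4   57.8] 86 [ 431.  -122.8   52.6]
```

View pics/w5.png

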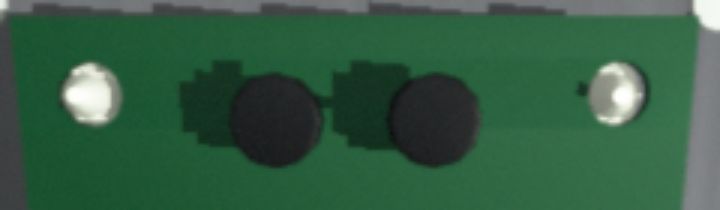

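Emit:
{"op": "carry_out", "data": {
  "delta_pos": [
    [0,0,0.003],
    [0,0,0.003],
    [0,0,0.003],
    [0,0,0.003],
    [0,0,0.003],
    [0,0,-0.03],
    [0,0,-0.1],
    [0,0,-0.2],
    [0,0,-0.3],
    [0,0,-0.3],
    [0,0,-0.3]
  ],
  "turn": [
    [0,0,0],
    [0,0,0],
    [0,0,0],
    [0,0,0],
    [0,0,0],
    [0,0,0],
    [0,0,0],
    [0,0,0],
    [0,0,0],
    [0,0,0],
    [0,0,0]
  ],
  "claw": [1,1,-0.2,-0.6,-0.6,-0.6,-0.6,-0.6,-0.6,-0.6,-0.6]
}}

```text
clock: 9.5
position: [0.5018, -0.1638, 0.1815]
ee_rot: [0.001, -0.018, 1.0, -0.001]
contact_force: [-0.7, 0.4, -0.6]
width: 0.0683
gripper_force: 0.0
```

```bash
python3 - <<'E'
from h import *
np.set_printoptions(precision=1,suppress=True)
d=save('wrist','w6.png'); s=manip.get_state(); print(s['position']*1000,s['contact_force'],s['ee_rot']);print(board_pose(d,.03,.06,(.5,-.165)))
P=pts(d);im=d['image'].astype(int);g=((im[...,1]>im[...,0]+12)&(im[...,1]>im[...,2]+8))
q=P[g];q=q[(np.hypot(q[:,0]-.495,q[:,1]+.165)<.1)&(q[:,2]>.03)&(q[:,2]<.07)];A=np.c_[q[:,:2]-[.4996,-.165],np.ones(len(q))]
print('plane',np.linalg.lstsq(A,q[:,2],rcond=None)[0]*1000)
print([ (np.round(np.array(r['point'])*1000),r['score']) for r in manip.place_of('wrist','hole_a')])
E
```

```text
[ 500.9 -163.4  180.1] [-0.2 -0.5 -0.9] [-0. -0.  1.  0.]
(((501.276611328125, -162.77723693847656), (160.1798095703125, 110.33721923828125), 2.022294044494629), np.float64(0.04996913587783702), 15216)
plane [-2.6  0.8 50. ]
[(array([ 571., -189.,   48.]), 0.92), (array([ 432., -125.,   45.]), 0.75), (array([ 570., -130.,   47.]), 0.64), (array([ 432., -207.,   44.]), 0.63), (array([ 566., -130.,   38.]), 0.52)]
```

View pics/w6.png

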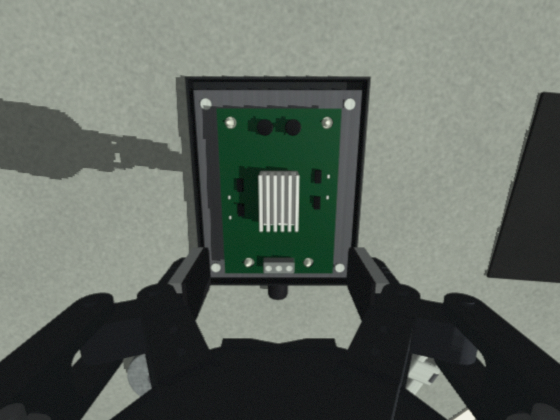

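Emit:
{"op": "carry_out", "data": {
  "delta_pos": [
    [0.1,0.1,0],
    [0.117,0.107,0],
    [0.117,0.107,0],
    [0.117,0.107,0],
    [0.117,0.107,0.1],
    [0.117,0.107,0.2],
    [0.117,0.107,0.28],
    [0.117,0.107,0.3],
    [0.117,0.107,0.3],
    [0.117,0.107,0.3]
  ],
  "turn": [
    [0,0,0],
    [0,0,0],
    [0,0,0],
    [0,0,0],
    [0,0,0],
    [0,0,0],
    [0,0,0],
    [0,0,0],
    [0,0,0],
    [0,0,0]
  ],
  "claw": [1,1,1,1,1,1,1,1,1,1]
}}

```text
clock: 10.6
position: [0.4549, -0.1234, 0.0614]
ee_rot: [0.001, -0.018, 1.0, -0.001]
contact_force: [-0.1, 0.4, 0.2]
width: 0.0002
gripper_force: 0.0
```

```bash
python3 - <<'E'
from h import *
np.set_printoptions(precision=1,suppress=True)
s=manip.get_state(); print(s['position']*1000,s['contact_force'],s['width'])
E
```

```text
[ 454.9 -123.4   61.4] [-0.1  0.4  0.2] 0.00016038129493598576
```

Emit:
{"op": "carry_out", "data": {
  "delta_pos": [
    [0.003,0,0.015],
    [0.003,0,0.025],
    [0.003,0,0.03],
    [0.003,0,0.033],
    [0.003,0,0.036],
    [0.003,0,0.039],
    [0.003,0,0.041],
    [0.003,0,0.041]
  ],
  "turn": [
    [0,0,0],
    [0,0,0],
    [0,0,0],
    [0,0,0],
    [0,0,0],
    [0,0,0],
    [0,0,0],
    [0,0,0]
  ],
  "claw": [1,1,1,1,1,1,1,1]
}}

```text
clock: 11.4
position: [0.4523, -0.1226, 0.0446]
ee_rot: [0.0, -0.018, 1.0, -0.0]
contact_force: [-1.7, 0.6, 5.8]
width: -0.0002
gripper_force: 3.2
```

Emit:
{"op": "carry_out", "data": {
  "delta_pos": [
    [0,0,0.002],
    [0,0,0.004],
    [0,0,0.005],
    [0,0,0.005]
  ],
  "turn": [
    [0,0,0],
    [0,0,0],
    [0,0,0],
    [0,0,0]
  ],
  "claw": [1,1,1,1]
}}

```text
clock: 11.8
position: [0.4523, -0.1226, 0.0429]
ee_rot: [0.0, -0.018, 1.0, -0.0]
contact_force: [-1.0, 0.4, 7.9]
width: 0.0001
gripper_force: 4.1
```

Emit:
{"op": "carry_out", "data": {
  "delta_pos": [
    [0,0,0.002],
    [0,0,0.004],
    [0,0,0.004]
  ],
  "turn": [
    [0,0,0],
    [0,0,0],
    [0,0,0]
  ],
  "claw": [1,1,1]
}}

```text
clock: 12.1
position: [0.4523, -0.1226, 0.0409]
ee_rot: [0.0, -0.018, 1.0, -0.0]
contact_force: [-0.9, -0.1, 6.1]
width: 0.0002
gripper_force: 2.9
```

Emit:
{"op": "carry_out", "data": {
  "delta_pos": [
    [0,0,0.002],
    [0,0,0.004],
    [0,0,0.004]
  ],
  "turn": [
    [0,0,0],
    [0,0,0],
    [0,0,0]
  ],
  "claw": [1,1,1]
}}

```text
clock: 12.4
position: [0.4523, -0.1226, 0.0395]
ee_rot: [0.0, -0.018, 1.0, -0.0]
contact_force: [-1.0, -0.2, 7.5]
width: -0.0003
gripper_force: 4.1
```

Emit:
{"op": "carry_out", "data": {
  "delta_pos": [
    [0,0,0.002],
    [0,0,0.004],
    [0,0,0.005],
    [0,0,0.005]
  ],
  "turn": [
    [0,0,0],
    [0,0,0],
    [0,0,0],
    [0,0,0]
  ],
  "claw": [1,1,1,1]
}}

```text
clock: 12.8
position: [0.4524, -0.1227, 0.0379]
ee_rot: [0.001, -0.018, 1.0, -0.0]
contact_force: [-2.2, 0.4, 10.7]
width: 0.0001
gripper_force: 5.5
```

Emit:
{"op": "carry_out", "data": {
  "delta_pos": [
    [0,0,-0.02],
    [0,0,-0.06],
    [0,0,-0.15],
    [0,0,-0.25],
    [0,0,-0.3],
    [0,0,-0.3]
  ],
  "turn": [
    [0,0,0],
    [0,0,0],
    [0,0,0],
    [0,0,0],
    [0,0,0],
    [0,0,0]
  ],
  "claw": [1,1,1,1,1,1]
}}

```text
clock: 13.4
position: [0.4541, -0.1233, 0.16]
ee_rot: [0.003, -0.018, 1.0, -0.001]
contact_force: [0.4, 0.5, 0.2]
width: -0.0
gripper_force: 0.0
```

```bash
cat >> h.py <<'E'
def heights(d,C=(.5003,-.1645),yaw=2.05):
    P=pts(d);im=d['image'].astype(int);g=((im[...,1]>im[...,0]+12)&(im[...,1]>im[...,2]+8))
    q=P[g];q=q[(np.hypot(q[:,0]-C[0],q[:,1]-C[1])<.1)&(q[:,2]>.03)&(q[:,2]<.07)]
    a=np.deg2rad(yaw);R=np.array([[np.cos(a),-np.sin(a)],[np.sin(a),np.cos(a)]])
    A=np.c_[(q[:,:2]-C)@R,np.ones(len(q))]
    s=np.ones(len(q),bool)
    for _ in range(3):
        k=np.linalg.lstsq(A[s],q[s,2],rcond=None)[0]; s=abs(A@k-q[:,2])<.002
    # plate
    L=(P[...,:2]-C)@R; m=(abs(L[...,1])>.062)&(abs(L[...,1])<.074)&(abs(L[...,0])<.07)&(P[...,2]>.005)&(P[...,2]<.035)
    pz=np.median(P[m][:,2]); print('underside hole z above shoulder a,b,c,d', (np.c_[POST,np.ones(4)]@k-.003-(pz+.014))*1000,'plate top',pz*1000,m.sum(),len(q))
E
python3 - <<'E'
from h import *
np.set_printoptions(precision=1,suppress=True)
d=manip.get_image('wrist'); cv2.imwrite('pics/w7.png',d['image'][...,::-1]); heights(d); print(manip.get_state()['position'])
E
```

```text
underside hole z above shoulder a,b,c,d [ 0.7  6.8  6.4 10.7] plate top 25.98886702526293 2361 9834
[ 0.5 -0.1  0.2]
```

Emit:
{"op": "carry_out", "data": {
  "delta_pos": [
    [0,-0.1,0],
    [0,-0.215,0],
    [0,-0.215,0.05],
    [0,-0.215,0.15],
    [0,-0.215,0.23],
    [0,-0.215,0.265],
    [0,-0.215,0.275],
    [0,-0.215,0.28],
    [0,-0.215,0.285],
    [0,-0.215,0.285]
  ],
  "turn": [
    [0,0,0],
    [0,0,0],
    [0,0,0],
    [0,0,0],
    [0,0,0],
    [0,0,0],
    [0,0,0],
    [0,0,0],
    [0,0,0],
    [0,0,0]
  ],
  "claw": [1,1,1,1,1,1,1,1,1,1]
}}

```text
clock: 14.45
position: [0.4551, -0.2084, 0.0433]
ee_rot: [0.0, -0.018, 1.0, -0.0]
contact_force: [-0.8, 1.3, 0.4]
width: 0.0002
gripper_force: 0.7
```

Emit:
{"op": "carry_out", "data": {
  "delta_pos": [
    [0,0,0.002],
    [0,0,0.004],
    [0,0,0.006],
    [0,0,0.006]
  ],
  "turn": [
    [0,0,0],
    [0,0,0],
    [0,0,0],
    [0,0,0]
  ],
  "claw": [1,1,1,1]
}}

```text
clock: 14.85
position: [0.4553, -0.2086, 0.041]
ee_rot: [0.0, -0.018, 1.0, -0.0]
contact_force: [-2.2, 1.3, 5.4]
width: 0.0
gripper_force: 2.8
```

Emit:
{"op": "carry_out", "data": {
  "delta_pos": [
    [0,0,0.002],
    [0,0,0.004],
    [0,0,0.006],
    [0,0,0.006]
  ],
  "turn": [
    [0,0,0],
    [0,0,0],
    [0,0,0],
    [0,0,0]
  ],
  "claw": [1,1,1,1]
}}

```text
clock: 15.25
position: [0.4553, -0.2086, 0.039]
ee_rot: [0.001, -0.018, 1.0, -0.0]
contact_force: [-2.0, 1.1, 9.0]
width: 0.0
gripper_force: 4.5
```

Emit:
{"op": "carry_out", "data": {
  "delta_pos": [
    [0,0,0.002],
    [0,0,0.004],
    [0,0,0.004]
  ],
  "turn": [
    [0,0,0],
    [0,0,0],
    [0,0,0]
  ],
  "claw": [1,1,1]
}}

```text
clock: 15.55
position: [0.4553, -0.2086, 0.0377]
ee_rot: [0.001, -0.018, 1.0, -0.0]
contact_force: [-2.1, 1.5, 11.3]
width: 0.0001
gripper_force: 5.6
```

Emit:
{"op": "carry_out", "data": {
  "delta_pos": [
    [0,0,-0.02],
    [0,0.05,-0.06],
    [0,0.1,-0.15],
    [0,0.1,-0.25],
    [0,0.1,-0.3],
    [0,0.1,-0.3]
  ],
  "turn": [
    [0,0,0],
    [0,0,0],
    [0,0,0],
    [0,0,0],
    [0,0,0],
    [0,0,0]
  ],
  "claw": [1,1,1,1,1,1]
}}

```text
clock: 16.15
position: [0.4564, -0.1697, 0.16]
ee_rot: [0.004, -0.018, 1.0, -0.002]
contact_force: [0.1, 0.2, -0.5]
width: 0.0
gripper_force: 0.0
```

```bash
python3 - <<'E'
from h import *
np.set_printoptions(precision=1,suppress=True)
d=manip.get_image('wrist'); heights(d); s=manip.get_state();print(s['position']*1000,s['contact_force'])
P=pts(d);a=np.deg2rad(2.05);R=np.array([[np.cos(a),-np.sin(a)],[np.sin(a),np.cos(a)]]);L=(P[...,:2]-[.5003,-.1645])@R
m=(abs(L[...,0]-.067)<.012)&(abs(L[...,1])<.02)&(P[...,2]>.056)&(P[...,2]<.08);q=P[m]*1000
print('terminal',len(q),np.median(q,0),q.min(0),q.max(0))
E
```

```text
underside hole z above shoulder a,b,c,d [0.4 0.4 6.7 6.7] plate top 25.976557046530985 2720 10441
[ 454.9 -169.1  158. ] [-0.8  0.3 -0.6]
terminal 32 [ 570.5 -165.1   61.7] [ 567.7 -168.4   60.7] [ 572.8 -161.7   63.4]
```

Emit:
{"op": "carry_out", "data": {
  "delta_pos": [
    [-0.1,0.007,0],
    [-0.2,0.007,0],
    [-0.284,0.007,0],
    [-0.284,0.007,0.05],
    [-0.284,0.007,0.13],
    [-0.284,0.007,0.2],
    [-0.284,0.007,0.23],
    [-0.284,0.007,0.24],
    [-0.284,0.007,0.248],
    [-0.284,0.007,0.252],
    [-0.284,0.007,0.252]
  ],
  "turn": [
    [0,0,0],
    [0,0,0],
    [0,0,0],
    [0,0,0],
    [0,0,0],
    [0,0,0],
    [0,0,0],
    [0,0,0],
    [0,0,0],
    [0,0,0],
    [0,0,0]
  ],
  "claw": [1,1,1,1,1,1,1,1,1,1,1]
}}

```text
clock: 17.3
position: [0.5662, -0.1615, 0.0569]
ee_rot: [-0.001, -0.018, 1.0, 0.0]
contact_force: [-4.3, 1.1, 6.0]
width: 0.0003
gripper_force: 2.8
```

Emit:
{"op": "carry_out", "data": {
  "delta_pos": [
    [0,0,0.002],
    [0,0,0.004],
    [0,0,0.005],
    [0,0,0.005]
  ],
  "turn": [
    [0,0,0],
    [0,0,0],
    [0,0,0],
    [0,0,0]
  ],
  "claw": [1,1,1,1]
}}

```text
clock: 17.7
position: [0.5665, -0.1617, 0.0557]
ee_rot: [0.0, -0.018, 1.0, -0.0]
contact_force: [-4.9, 2.0, 7.0]
width: 0.0002
gripper_force: 3.8
```

Emit:
{"op": "carry_out", "data": {
  "delta_pos": [
    [0,0,0.002],
    [0,0,0.004],
    [0,0,0.006],
    [0,0,0.006]
  ],
  "turn": [
    [0,0,0],
    [0,0,0],
    [0,0,0],
    [0,0,0]
  ],
  "claw": [1,1,1,1]
}}

```text
clock: 18.1
position: [0.5669, -0.1621, 0.0538]
ee_rot: [0.001, -0.018, 1.0, -0.001]
contact_force: [-5.2, 1.0, 10.0]
width: -0.0001
gripper_force: 4.9
```

Emit:
{"op": "carry_out", "data": {
  "delta_pos": [
    [0,0,0.002],
    [0,0,0.004],
    [0,0,0.004]
  ],
  "turn": [
    [0,0,0],
    [0,0,0],
    [0,0,0]
  ],
  "claw": [1,1,1]
}}

```text
clock: 18.4
position: [0.5679, -0.1624, 0.0517]
ee_rot: [0.002, -0.018, 1.0, -0.001]
contact_force: [-2.0, 0.4, 5.1]
width: 0.0001
gripper_force: 2.7
```

Emit:
{"op": "carry_out", "data": {
  "delta_pos": [
    [0,0,0.003],
    [0,0,0.006],
    [0,0,0.008],
    [0,0,0.008]
  ],
  "turn": [
    [0,0,0],
    [0,0,0],
    [0,0,0],
    [0,0,0]
  ],
  "claw": [1,1,1,1]
}}

```text
clock: 18.8
position: [0.568, -0.1623, 0.0488]
ee_rot: [0.001, -0.018, 1.0, -0.001]
contact_force: [-3.5, -0.1, 10.3]
width: -0.0004
gripper_force: 5.2
```

Emit:
{"op": "carry_out", "data": {
  "delta_pos": [
    [0,0,-0.02],
    [0,0,-0.06],
    [0.05,0,-0.15],
    [0.12,0,-0.25],
    [0.2,0,-0.3],
    [0.2,0,-0.3],
    [0.2,0,-0.3]
  ],
  "turn": [
    [0,0,0],
    [0,0,0],
    [0,0,0],
    [0,0,0],
    [0,0,0],
    [0,0,0],
    [0,0,0]
  ],
  "claw": [1,1,1,1,1,1,1]
}}

```text
clock: 19.5
position: [0.4877, -0.1649, 0.1678]
ee_rot: [0.002, -0.017, 1.0, -0.001]
contact_force: [1.1, 0.7, -0.4]
width: 0.0002
gripper_force: 0.0
```

```bash
python3 - <<'E'
from h import *
np.set_printoptions(precision=1,suppress=True)
d=save('wrist','w8.png'); heights(d); s=manip.get_state();print(s['position']*1000,s['contact_force'])
E
```

```text
underside hole z above shoulder a,b,c,d [ 0.1  0.1 -0.1 -0.1] plate top 26.02543434724186 3292 13129
[ 487.9 -164.8  166.9] [ 0.4  0.  -0.3]
```

View pics/w8.png

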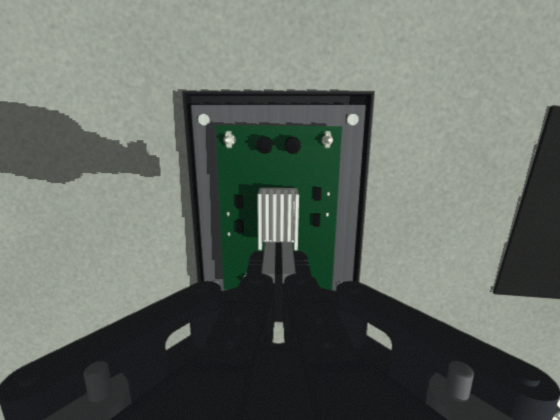

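The picture shows the board flat, with barbs standing over it at the wide end, at (229,140) and (327,140). By the depth map, all four holes are within 0.1 mm of their shoulders.

```bash
python3 -c "
from rig import manip
print(manip.sign_off())"
```

```text
the job is handed in; nothing more can be done
None
```

The control board is seated on all four standoffs, within about 0.1 mm by the depth reading, and released; the arm is clear and the job is handed in, though sign-off returned no verdict.

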